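# Try the clamp screws in the thread gauge and pull the one that binds

### The job

Clamp screws stand finger-started in the nuts of the thread-gauge rail. Try each one by turning it clockwise: a screw that runs freely is good and stays in its nut, screwed down until its collar sits on the nut; if one binds part-way do not force it, but turn it back, take it out and put it in the red reject tray.

Things in the scene. Friction and masses are not known exactly. Their poses are not given: they have to be found in the camera images.
- gauge_rail: Thread-gauge rail, fixed to the worktop: grey base bar 58 x 196 x 12 mm with three round steel gauge nuts (diameter 36 mm, 24 mm high, top face 36 mm above the worktop) in a row along its y, 66 mm apart, the middle one at the centre. Origin at the centre of its underside on the worktop, z up, y along the bar, x across it (a short white mark lies on the bar on the -x side of each nut).
- nut_left (a point): Centre of the top face of the nut at the bar's +y end. The thread in all nuts is right-handed and coarse: seen from above, a screw turned clockwise sinks 3.2 mm per radian.
- nut_mid (a point): Centre of the top face of the middle nut. From any nut: a screw turned anticlockwise to 0.7 rad or more beyond where it stood at the start is out of the thread and lifts straight out.
- nut_right (a point): Centre of the top face of the nut at the bar's -y end. Room round the work: a magnifier lamp reaches over the right of the worktop, its round head near x 0.3, y -0.42 and its arm's elbow near x 0.58, y -0.31, all below z 0.36; a second lamp's arm runs from x 0.27, y 0.12 to x 0.61, y 0.27 at z 0.36 to 0.40.
- screw_1: Steel clamp screw, 42 mm long, 0.11 kg: dark knurled round head (diameter 26 mm, 18 mm high) with a white line on top from middle to rim, bright collar (diameter 33, 3 mm thick), threaded shank (diameter 23, 21 mm long). Origin on its axis at the collar's underside; z up through the head (its top at z = 21 mm; grip at z = 7 to 19 mm); x along the white line. Looks the same as the other two.
- screw_2: Same screw as screw_1, same frame. At the start each screw stands upright and loose in one of the nuts, any of them, its collar 4 mm above the nut and its white line within 0.15 rad of the rail's +x. Light grip (about 5 N) turns a free screw and slips on one that binds; a hard grip (over 30 N) forces it.
- screw_3: Same screw as screw_1, same frame. A free screw runs about 1.25 rad clockwise from the start until its collar meets the nut, and 0.3 rad more does no harm. One that binds stops dead after about 0.5 rad; its fault lies inside the nut and cannot be seen.
- tray_reject: Red open parts tray (the reject tray), 66 x 86 mm over the rim, inside 56 x 76 mm, walls 20 mm high, floor 2 mm thick, a few small brass parts on its floor, 0.25 kg, standing loose on the worktop. Origin at the centre of its underside, z up, x along the short side, y along the long side.
Things that resemble listed ones, but are neither listed nor needed, are in the scene too. Leave any purple or turquoise look-alike of the screw_3 alone.

How it is judged:
On the way:
1. the screw that binds has been tried: turned clockwise in its nut by a third of a radian or more (angle between the x axis of screw_2 and the x axis of gauge_rail, either way round above 0.33 rad and z of screw_2 in the frame of gauge_rail between 0.0365 and 0.0393 m and x of screw_2 in the frame of gauge_rail between -0.004 and 0.004 m and angle between screw_2's own z axis and vertical below 0.12 rad), for 0.1 s.
At the end, for the whole second after the job is handed in: Both free screws stand upright in their nuts at rest with the collar within 1 mm of the nut's top face; the screw that binds lies or stands at rest inside the red tray (its collar's centre over the tray), the tray level (z of screw_1 in the frame of gauge_rail between 0.0345 and 0.037 m and x of screw_1 in the frame of gauge_rail between -0.004 and 0.004 m and angle between each of screw_1, screw_3's own z axis and vertical below 0.08 rad and linear speed of each of screw_1, screw_3 below 0.01 m/s and z of screw_3 in the frame of gauge_rail between 0.0345 and 0.037 m and x of screw_3 in the frame of gauge_rail between -0.004 and 0.004 m and x of screw_2 in the frame of tray_reject between -0.034 and 0.034 m and y of screw_2 in the frame of tray_reject between -0.044 and 0.044 m and z of screw_2 in the frame of tray_reject between 0 and 0.045 m and linear speed of screw_2 below 0.02 m/s and angle between tray_reject's own z axis and vertical below 0.05 rad); the robot touches nothing.
It fails at once if a screw that binds is forced (more than 70 N at its thread, as from a hard grip) (contact force between screw_2 and gauge_rail above 70 N).
It also fails if it takes over 69 s, if anything falls off the work surface, if the arm or the gripper's body presses on something with over 40 N, if the wrist force passes 120 N, or if a joint passes its speed limit or range.

### The arm

A 6-joint arm with a two-finger parallel gripper is mounted at the origin on a cart in front of the work surface, level with it; the furniture and walls round the work are solid. World frame = base frame: x ahead of the robot, y to its left, z up, the work surface at z = 0. Lengths are in m, angles in rad, forces in N, time in s.
With the tool pointing down it reaches from about 0.35 to 0.975 m from the base axis. Payload 4.9 kg.
Tool frame: the origin (TCP) lies at the very end of the fingers, on their centre line; the grasp point (between the pads) lies 19 mm behind it (manip.hold_point_z is the distance from the TCP to the grasp point, in m); z points along the fingers, y is the direction in which the jaws open and shut (so a half turn about z gives the same grasp; the last joint's range is limited). The gripper opens to 85 mm and grips with 20 to 120 N. Pads are 22 mm wide; open, the fingers measure 114 mm over their backs; the gripper's body (76 mm by 85 mm) begins 54 mm behind the grasp point. The pads swing forward as they close: fully open they stand 13 mm farther back than shut.
Start: joints at [1.017, 0.053, 1.613, -0, 1.476, -0.119], TCP at [0.263, 0.567, 0.231] pointing down, gripper open.
Joint ranges: [-3.01, 3.01], [-1.01, 2.22], [0.06, 2.58], [-1.02, 4.17], [0.09, 2.62], [-3.14, 3.14]. Speed limits (rad/s): [2.57, 2.57, 3.14, 3.14, 3.14, 3.14].

### API

Orientations are given as a unit quaternion [w, x, y, z].
In Python, from plant import manip gives the robot as it stands. The module is installed in compiled form; this text tells all that it offers.
- The arm moves only by the shell command python3 -m creep 'ROWS'. ROWS is JSON, a list of rows, each a list of 7 numbers: the turn, a rotation vector about the tool's x, y, z in degrees, then the shift along the tool's x, y, z in m, then the opening, from 0 (shut) to 1 (fully open). In form: [[ax, ay, az, tx, ty, tz, jaw], ...]. A call has 1 to 20 rows; each row shifts and turns the commanded pose from where the row before left it, along the tool's axes as they then stand; what a row does not reach is not made up. A row lasts 1/12 s, in which the tool goes at most 41.7 mm and 7.16 degrees, less where a joint would pass 70% of its speed; a pose out of reach is approached as far as the arm can. A call is refused whole if a number of a shift passes 0.0417 or a number of a turn 7.16, either way. A call with a gripper value outside its range is refused whole. The fingers move at their own pace and stop on an object; the grip force is fixed at half the most. Time passes only in rows, so rows that do not move let the fingers close. It gives the time, the measured TCP pose, the force and the opening at its end, in the units of the state.
- manip.state(): the state, without advancing time (a new reading comes with each control period).
- manip.grab_frame(name): name is "side" or "top" or "wrist"; returns the picture (420x560x3 uint8, blue, green, red); there is no depth.
- manip.get_calibration(name): a dict with "fx", "fy", "cx", "cy" (pixels), "xyz" and "attitude" of the camera in the world. Camera axes: x right, y down, z forward; pixel columns grow to the right and rows downward; lengths in m; the calibration is good to about 2 mm. A picture is of the moment at which its call begins: read the wrist's pose just before it. get_calibration takes no time and is no camera call; for the wrist camera it gives the pose at the moment of the call.
- manip.job_done(): hands the job in, once; it reports no verdict.
Trained networks look in the newest picture that a camera, given by its name, has taken for a name from the list of things; names that differ only in an ending like _2 or _b are one class to them, and where a whole thing is asked for, a point or a joint stands for the part that bears it (a point fixed in the world has none). Each returns a list of dicts, best first, with "confidence" (0 to 1); they miss things now and then, are a little off and sometimes report something else, mostly with a low value. They report only what shows in the picture. A call takes as long as a camera call. They do not tell look-alikes from the thing itself.
- manip.cut_out(target, camera): "pixels" (420x560 bool, what is visible of it) and "rect" ([left, top, right, bottom] in pixels, round what is visible of it).
The state is a dict: "time": time; "joint_pos": joint angles; "joint_vel": joint speeds; "joint_efforts": joint torques, N m; "tool_pos": TCP position; "tool_rot": TCP orientation; "contact_force": force on the tool from outside, world axes, zero at the start; "ft_torque": the same for the moment, N m; "gripper_width": opening from 0.0 (shut) to 1.0 (fully open).
Only numpy, scipy, OpenCV 4.12 (cv2) and the standard library are available. Lean on these libraries where they do the work, as an engineer would, in place of code of your own. Each camera call takes 0.05 s, during which the arm holds its last target.

## Working session

There is one attempt and no reset: what is moved stays moved. The work goes in short steps, Python scripts to look and compute and a shell command to move; the robot and the scene stay as the last step left them, time stands still between calls to the robot, and variables do not carry over. Pictures are saved under pics/ and viewed, and the job is handed in when it is done.

```bash
mkdir -p pics; ls; cat > h.py <<'E'
import numpy as np, cv2
from plant import manip
from scipy.spatial.transform import Rotation as R
def q2R(q): return R.from_quat([q[1],q[2],q[3],q[0]]).as_matrix()
def ray(cal,u,v):
    d=np.array([(u-cal['cx'])/cal['fx'],(v-cal['cy'])/cal['fy'],1.0])
    return np.array(cal['xyz']),q2R(cal['attitude'])@d
def pix2z(cal,u,v,z):
    o,d=ray(cal,u,v); return o+d*(z-o[2])/d[2]
def proj(cal,p):
    c=q2R(cal['attitude']).T@(np.array(p)-np.array(cal['xyz']))
    return np.array([cal['fx']*c[0]/c[2]+cal['cx'],cal['fy']*c[1]/c[2]+cal['cy']])
E
python3 - <<'E'
from h import *
s=manip.state(); print({k:np.round(v,3) for k,v in s.items()})
for n in ['side','top','wrist']:
    c=manip.get_calibration(n); print(n,c)
    im=manip.grab_frame(n); cv2.imwrite(f'pics/{n}0.png',im)
E
```

```text
pics
{'time': np.float64(0.0), 'joint_pos': array([ 1.017,  0.053,  1.614,  0.   ,  1.476, -0.119]), 'joint_vel': array([-0.002,  0.   ,  0.001, -0.001,  0.   ,  0.   ]), 'joint_efforts': array([ 0.0000e+00, -3.9370e+01, -3.7017e+01, -0.0000e+00,  7.0000e-03,
       -0.0000e+00]), 'tool_pos': array([0.263, 0.566, 0.23 ]), 'tool_rot': array([-0.   ,  0.216,  0.976, -0.001]), 'contact_force': array([-0.281, -0.16 ,  0.09 ]), 'ft_torque': array([-0.023,  0.021,  0.002]), 'gripper_width': np.float64(0.998)}
side {'fx': 538.5425338944419, 'fy': 538.5425338944419, 'cx': 274.8204197336085, 'cy': 207.13538949948415, 'xyz': array([ 0.27669714, -0.64920971,  0.55771137]), 'attitude': array([-0.43405584,  0.88336619, -0.15889732,  0.07753283])}
top {'fx': 484.4729713487738, 'fy': 484.4729713487738, 'cx': 274.3769430228659, 'cy': 220.84185876528224, 'xyz': array([ 0.32401382, -0.0124263 ,  0.8940333 ]), 'attitude': array([ 0.0734894 , -0.6556424 ,  0.74723075, -0.07986588])}
wrist {'fx': 314.54548051393186, 'fy': 314.54548051393186, 'cx': 277.1205547192532, 'cy': 207.89024730567272, 'xyz': array([0.19452811, 0.59835059, 0.3727294 ]), 'attitude': array([0.12651533, 0.83344803, 0.53196765, 0.07980394])}
```

View pics/top0.png

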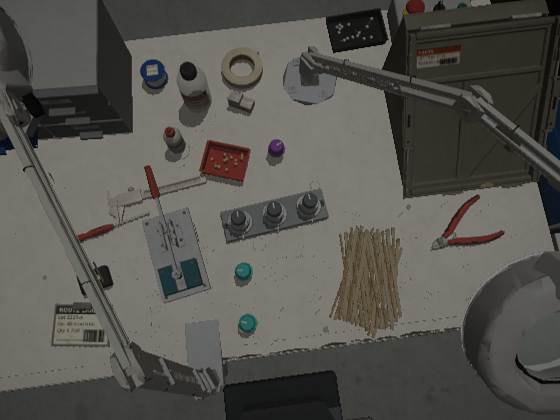

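View pics/side0.png

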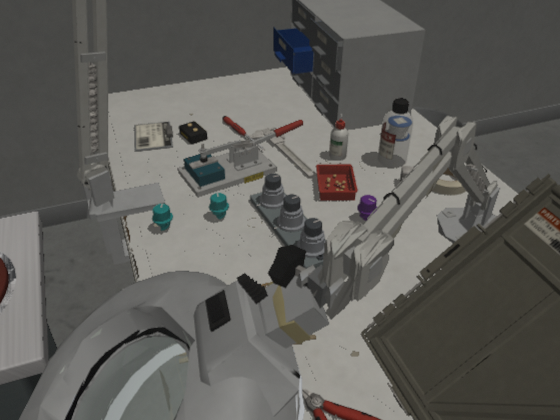

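View pics/wrist0.png

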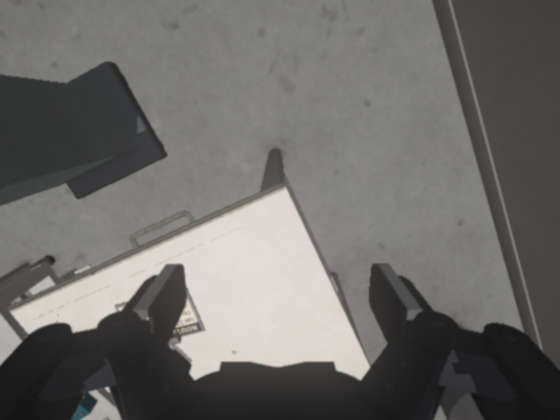

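```bash
python3 - <<'E'
from h import *
ct=manip.get_calibration('top')
for p in [(.27,.12,.38),(.61,.27,.38),(.3,-.42,.3),(.58,-.31,.3),(.263,.567,.23)]: print(p,proj(ct,p))
for t in ['screw_1','tray_reject','gauge_rail']:
  for cam in ['top','side']:
    c=manip.get_calibration(cam)
    for r in manip.cut_out(t,cam)[:7]:
        ys,xs=np.nonzero(r['pixels']); u,v=xs.mean(),ys.mean()
        z={'s':.05,'t':.01,'g':.02}[t[0]]
        print(t,cam,round(r['confidence'],2),np.round(r['rect'],0),round(u,1),round(v,1),np.round(pix2z(c,u,v,z),3),len(xs))
im=cv2.imread('pics/top0.png')
cv2.imwrite('pics/c1.png',cv2.resize(im[130:250,190:350],None,fx=5,fy=5,interpolation=cv2.INTER_CUBIC))
im=cv2.imread('pics/side0.png')
cv2.imwrite('pics/c2.png',cv2.resize(im[150:270,230:390],None,fx=5,fy=5,interpolation=cv2.INTER_CUBIC))
E
```

```text
(0.27, 0.12, 0.38) [153.3849238  399.86520435]
(0.61, 0.27, 0.38) [  0.76891504 107.7601873 ]
(0.3, -0.42, 0.3) [614.58344806 303.2857592 ]
(0.58, -0.31, 0.3) [474.38065798 101.86358152]
(0.263, 0.567, 0.23) [-164.35692195  435.97731074]
screw_1 top 0.61 [238. 311. 256. 334.] 247.4 322.3 [0.34  0.036 0.05 ] 258
screw_1 top 0.56 [301. 193. 321. 210.] 309.2 201.3 [ 0.537 -0.099  0.05 ] 237
screw_1 top 0.54 [268. 138. 285. 158.] 276.6 147.4 [ 0.647 -0.054  0.05 ] 218
screw_1 top 0.5 [236. 263. 253. 281.] 243.3 270.6 [0.428 0.033 0.05 ] 257
screw_1 top 0.48 [266. 198. 287. 216.] 273.9 209.5 [ 0.53  -0.034  0.05 ] 238
screw_1 top 0.47 [228. 208. 249. 228.] 238.4 218.3 [0.523 0.031 0.05 ] 275
screw_1 side 0.82 [266. 174. 283. 195.] 272.7 183.8 [0.524 0.027 0.05 ] 303
screw_1 side 0.76 [153. 203. 171. 230.] 161.8 216.0 [0.337 0.006 0.05 ] 425
screw_1 side 0.72 [211. 192. 231. 218.] 218.5 205.7 [0.425 0.001 0.05 ] 348
screw_1 side 0.65 [301. 216. 325. 243.] 312.4 229.9 [ 0.538 -0.103  0.05 ] 423
screw_1 side 0.64 [357. 195. 376. 218.] 366.3 206.0 [ 0.639 -0.079  0.05 ] 378
screw_1 side 0.59 [284. 197. 301. 218.] 291.1 206.0 [ 0.53  -0.039  0.05 ] 352
tray_reject top 0.77 [202. 142. 248. 185.] 224.6 159.9 [0.65  0.046 0.01 ] 1477
tray_reject side 0.57 [317. 164. 359. 202.] 335.7 182.5 [0.649 0.045 0.01 ] 1350
gauge_rail top 0.73 [221. 191. 330. 242.] 273.6 216.5 [ 0.524 -0.033  0.02 ] 2480
gauge_rail side 0.58 [254. 189. 327. 270.] 287.2 226.1 [ 0.52  -0.048  0.02 ] 2163
```

View pics/c1.png

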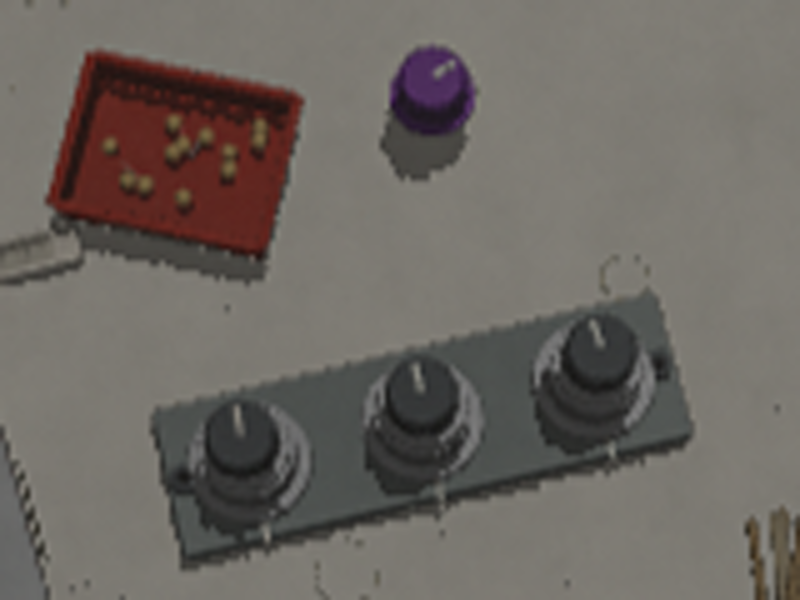

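View pics/c2.png

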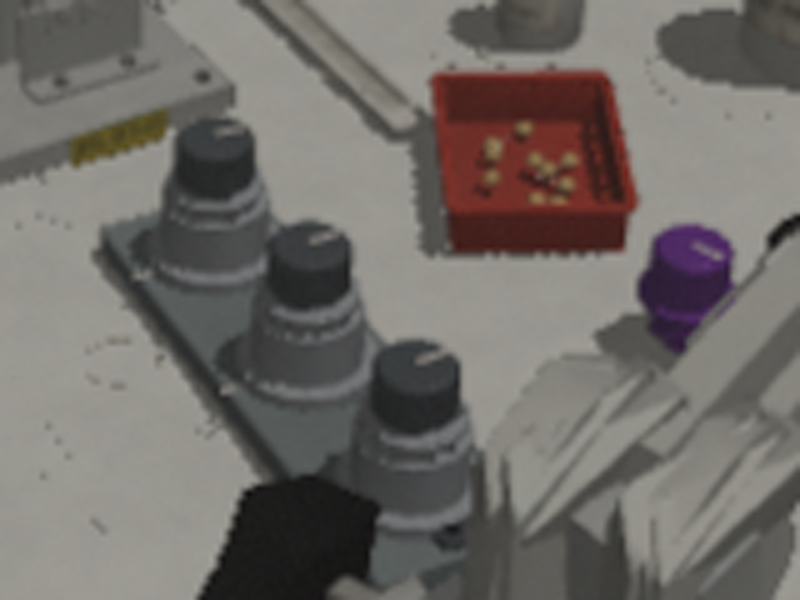

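```bash
python3 -m creep '[[0,0,0,0,0,-0.04,0.5],[0,0,0,0,0,-0.04,0.5],[0,0,0,0,0,-0.04,0.5],[0,0,0,0,0,-0.04,0.5],[0,0,0,0,0,-0.04,0.5],[0,0,0,0,0,-0.04,0.5],[0,0,0,0,0,0,0.5]]'
python3 - <<'E'
from h import *
s=manip.state(); print({k:np.round(v,3) for k,v in s.items()})
Rt=q2R(s['tool_rot']); print(Rt.round(3)); print(Rt.T@(np.array([.52,-.034,.47])-s['tool_pos']))
E
```

```text
time: 1.03
tool_pos: [0.2638, 0.5677, 0.4829]
tool_rot: [0.003, 0.216, 0.976, 0.008]
contact_force: [-0.3, 0.9, 2.2]
gripper_width: 0.498
{'time': np.float64(1.033), 'joint_pos': array([ 1.017,  0.017,  1.238,  0.   ,  1.869, -0.119]), 'joint_vel': array([ 0.001,  0.012,  0.097,  0.   , -0.066, -0.   ]), 'joint_efforts': array([-7.0300e-01, -2.8188e+01, -3.1250e+01, -1.0000e-02,  1.6100e-01,
        0.0000e+00]), 'tool_pos': array([0.264, 0.568, 0.483]), 'tool_rot': array([0.003, 0.216, 0.976, 0.008]), 'contact_force': array([-0.314,  0.944,  2.203]), 'ft_torque': array([0.003, 0.01 , 0.003]), 'gripper_width': np.float64(0.498)}
[[-0.907  0.421  0.009]
 [ 0.421  0.907  0.014]
 [-0.002  0.016 -1.   ]]
[-0.48579426 -0.4379887   0.00666984]
```

```bash
python3 -m creep '[[0,0,0,-0.0286,-0.0258,0,0.5],[0,0,0,-0.0286,-0.0258,0,0.5],[0,0,0,-0.0286,-0.0258,0,0.5],[0,0,0,-0.0286,-0.0258,0,0.5],[0,0,0,-0.0286,-0.0258,0,0.5],[0,0,0,-0.0286,-0.0258,0,0.5],[0,0,0,-0.0286,-0.0258,0,0.5],[0,0,0,-0.0286,-0.0258,0,0.5],[0,0,0,-0.0286,-0.0258,0,0.5],[0,0,0,-0.0286,-0.0258,0,0.5],[0,0,0,-0.0286,-0.0258,0,0.5],[0,0,0,-0.0286,-0.0258,0,0.5],[0,0,0,-0.0286,-0.0258,0,0.5],[0,0,0,-0.0286,-0.0258,0,0.5],[0,0,0,-0.0286,-0.0258,0,0.5],[0,0,0,-0.0286,-0.0258,0,0.5],[0,0,0,-0.0286,-0.0258,0,0.5]]'
python3 - <<'E'
from h import *
s=manip.state(); print({k:np.round(v,3) for k,v in s.items() if k in('time','joint_pos','tool_pos','contact_force')})
cv2.imwrite('pics/w1.png',manip.grab_frame('wrist'))
print(manip.get_calibration('wrist'))
E
```

```text
time: 2.45
tool_pos: [0.5198, -0.0377, 0.4713]
tool_rot: [0.0, 0.216, 0.976, 0.0]
contact_force: [0.4, 0.0, -0.0]
gripper_width: 0.504
{'time': np.float64(2.45), 'joint_pos': array([-0.215, -0.222,  1.48 ,  0.   ,  1.883, -1.351]), 'tool_pos': array([ 0.52 , -0.038,  0.471]), 'contact_force': array([ 0.411,  0.022, -0.004])}
{'fx': 314.54548051393186, 'fy': 314.54548051393186, 'cx': 277.1205547192532, 'cy': 207.89024730567272, 'xyz': array([ 0.45333649, -0.01039283,  0.61198593]), 'attitude': array([0.12780825, 0.83511242, 0.52919646, 0.07876167])}
```

View pics/w1.png

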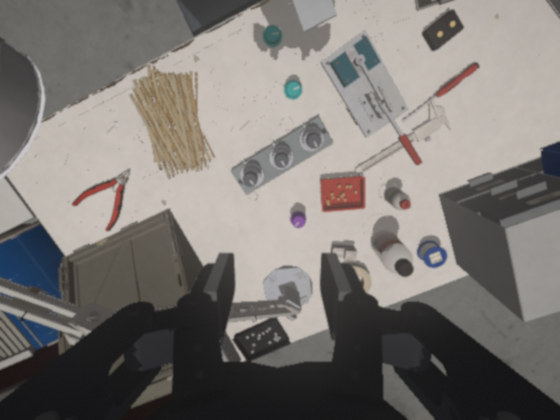

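```bash
python3 -m creep '[[0,0,0,0,0,0.04,0.5],[0,0,0,0,0,0.04,0.5],[0,0,0,0,0,0.04,0.5],[0,0,0,0,0,0.04,0.5],[0,0,0,0,0,0.04,0.5],[0,0,0,0,0,0.04,0.5],[0,0,0,0,0,0.04,0.5],[0,0,0,0,0,0,0.5],[0,0,0,0,0,0,0.5]]'
python3 - <<'E'
from h import *
s=manip.state(); print({k:np.round(v,3) for k,v in s.items() if k in('time','joint_pos','tool_pos','contact_force','ft_torque')})
c=manip.get_calibration('wrist')
cv2.imwrite('pics/w2.png',manip.grab_frame('wrist'))
for r in manip.cut_out('screw_1','wrist')[:6]:
    ys,xs=np.nonzero(r['pixels']); u,v=xs.mean(),ys.mean()
    print(round(r['confidence'],2),np.round(r['rect'],0),round(u,1),round(v,1),np.round(pix2z(c,u,v,.052),4))
print(c); np.save('c2.npy',c,allow_pickle=True)
E
```

```text
time: 3.25
tool_pos: [0.5177, -0.0353, 0.189]
tool_rot: [-0.003, 0.216, 0.976, -0.0]
contact_force: [0.3, -0.4, 0.5]
gripper_width: 0.498
{'time': np.float64(3.25), 'joint_pos': array([-0.212, -0.17 ,  1.898, -0.   ,  1.42 , -1.348]), 'tool_pos': array([ 0.518, -0.035,  0.189]), 'contact_force': array([ 0.306, -0.437,  0.452]), 'ft_torque': array([-0.004, -0.031, -0.006])}
0.95 [299. 287. 326. 325.] 312.4 305.6 [ 0.6373 -0.0512  0.052 ]
0.88 [266. 190. 300. 225.] 283.9 206.6 [ 0.5285 -0.0336  0.052 ]
0.73 [211. 226. 246. 257.] 226.1 239.1 [ 0.5347 -0.0974  0.052 ]
0.68 [329. 155. 365. 188.] 345.2 170.9 [0.5212 0.0302 0.052 ]
0.65 [290.  60. 330.  92.] 306.2 73.7 [0.4323 0.0305 0.052 ]
{'fx': 314.54548051393186, 'fy': 314.54548051393186, 'cx': 277.1205547192532, 'cy': 207.89024730567272, 'xyz': array([ 0.44993225, -0.00375035,  0.33196306]), 'attitude': array([0.12414448, 0.83379832, 0.53214976, 0.07864569])}
```

View pics/w2.png

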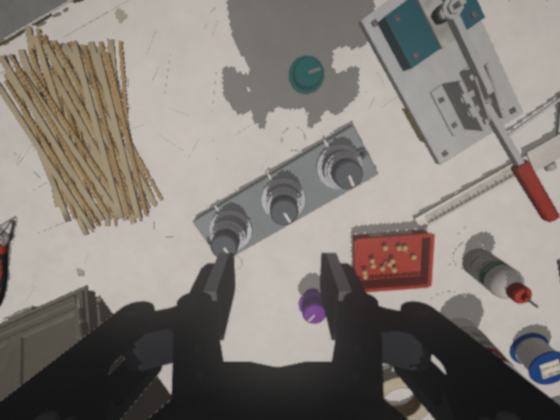

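```bash
python3 - <<'E'
import cv2
im=cv2.imread('pics/w2.png')
cv2.imwrite('pics/c3.png',cv2.resize(im[115:265,185:385],None,fx=4,fy=4,interpolation=cv2.INTER_CUBIC))
E
```

```text
(no output)
```

View pics/c3.png

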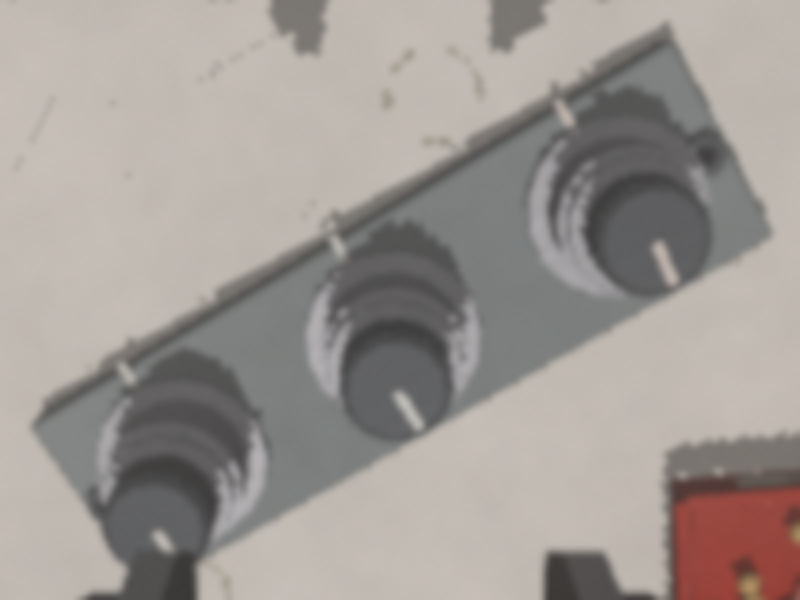

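```bash
python3 - <<'E'
from h import *
c=np.load('c2.npy',allow_pickle=True).item()
for n,(x,y) in dict(L=(653,243),M=(396,390),Rr=(154,532)).items():
    print(n,pix2z(c,185+x/4,115+y/4,.061).round(4))
for n,a,b in [('L',(655,243),(675,284)),('M',(395,392),(422,430)),('R',(153,533),(170,553))]:
    p=pix2z(c,185+a[0]/4,115+a[1]/4,.061);q=pix2z(c,185+b[0]/4,115+b[1]/4,.061);d=q-p;print(n,np.degrees(np.arctan2(d[1],d[0])))
ct=manip.get_calibration('top')
for n,(x,y) in dict(L=(240,438),M=(420,396),Rr=(600,352)).items():
    print('top',n,pix2z(ct,190+x/5,130+y/5,.061).round(4))
cs=manip.get_calibration('side')
for n,(x,y) in dict(L=(216,138),M=(310,244),Rr=(415,363)).items():
    print('side',n,pix2z(cs,230+x/5,150+y/5,.061).round(4))
E
```

```text
L [0.524 0.03  0.061]
M [ 0.5311 -0.0349  0.061 ]
Rr [ 0.539  -0.1008  0.061 ]
L 3.780386325187364
M 9.40855495131291
R 11.295575817201716
top L [0.5212 0.0308 0.061 ]
top M [ 0.5281 -0.0341  0.061 ]
top Rr [ 0.5357 -0.0996  0.061 ]
side L [0.525  0.0285 0.061 ]
side M [ 0.5322 -0.0355  0.061 ]
side Rr [ 0.5394 -0.0999  0.061 ]
```

```bash
cat >> h.py <<'E'
def to(p):
    s=manip.state(); Rt=q2R(s['tool_rot']); 
    print('t',s['time'],'pos',np.round(s['tool_pos'],4),'z',Rt[:,2].round(4),'yaw_y',np.degrees(np.arctan2(Rt[1,1],Rt[0,1])).round(2),'f',np.round(s['contact_force'],2),'m',np.round(s['ft_torque'],3),'w',round(s['gripper_width'],4))
    print('shift',(Rt.T@(np.array(p)-s['tool_pos'])).round(4))
E
python3 - <<'E'
from h import *
to([.531,-.035,.0475])
c=manip.get_calibration('wrist'); s=manip.state()
print(proj(c,s['tool_pos']))
E
```

```text
t 3.35 pos [ 0.5211 -0.0361  0.1945] z [ 0.0045 -0.001  -1.    ] yaw_y 65.09 f [ 0.57 -1.07 -0.18] m [-0.012  0.001 -0.021] w 0.5013
shift [-0.0078  0.005   0.1471]
[277.21103707 267.40902087]
```

```bash
python3 -m creep '[[0,0,0,-0.004,0.0025,0.03,0.5],[0,0,0,-0.004,0.0025,0.03,0.5],[0,0,0,0,0,0.03,0.5],[0,0,0,0,0,0.02,0.5],[0,0,0,0,0,0,0.5],[0,0,0,0,0,0,0.5]]'
python3 - <<'E'
from h import *
to([.531,-.035,.0475])
cv2.imwrite('pics/w3.png',manip.grab_frame('wrist'))
E
```

```text
time: 3.85
tool_pos: [0.5306, -0.035, 0.0838]
tool_rot: [0.002, 0.216, 0.976, 0.0]
contact_force: [-0.3, -0.0, 1.6]
gripper_width: 0.504
t 3.85 pos [ 0.5306 -0.035   0.0838] z [ 3.e-03 -6.e-04 -1.e+00] yaw_y 65.09 f [-0.34 -0.01  1.6 ] m [-0.011  0.031 -0.013] w 0.5036
shift [-0.0003  0.0001  0.0363]
```

View pics/w3.png

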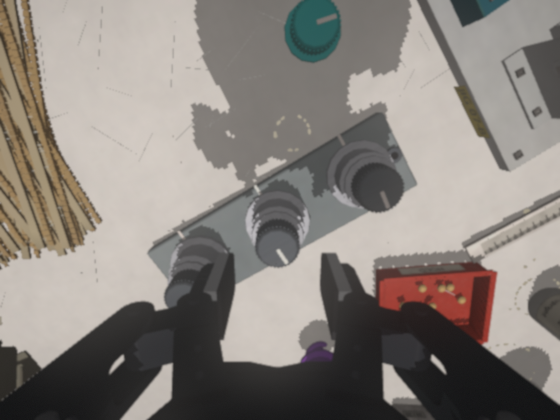

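```bash
python3 -m creep '[[0,0,0,0,0,0.018,0.5],[0,0,0,0,0,0.018,0.4],[0,0,0,0,0,0,0.36],[0,0,0,0,0,0,0.34],[0,0,0,0,0,0,0.33]]'
python3 - <<'E'
from h import *
to([.531,-.035,.0475])
cv2.imwrite('pics/w4.png',manip.grab_frame('wrist')[160:380,180:380])
E
```

```text
time: 4.32
tool_pos: [0.5308, -0.035, 0.0481]
tool_rot: [0.002, 0.216, 0.976, 0.0]
contact_force: [-0.2, -0.0, 0.3]
gripper_width: 0.326
t 4.3167 pos [ 0.5308 -0.035   0.0481] z [ 4.3e-03 -9.0e-04 -1.0e+00] yaw_y 65.09 f [-0.17 -0.    0.3 ] m [ 0.     0.033 -0.016] w 0.3263
shift [-0.0001  0.0001  0.0006]
```

View pics/w4.png

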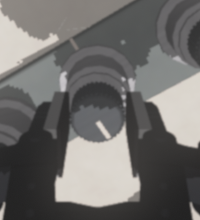

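```bash
for j in 1; do python3 -m creep '[[0,0,0,0,0,0,0.315],[0,0,0,0,0,0,0.315]]' | tail -2; python3 -m creep '[[0,0,0,0,0,0,0.305],[0,0,0,0,0,0,0.305]]'|tail -2;  python3 -m creep '[[0,0,0,0,0,0,0.3],[0,0,0,0,0,0,0.3]]'|tail -2; python3 -m creep '[[0,0,0,0,0,0,0.295],[0,0,0,0,0,0,0.295]]'|tail -2; done
```

```text
contact_force: [-0.3, 0.1, 0.1]
gripper_width: 0.313
contact_force: [0.7, 0.8, 0.3]
gripper_width: 0.308
contact_force: [0.9, 0.5, 1.4]
gripper_width: 0.301
contact_force: [-0.0, 1.1, 3.1]
gripper_width: 0.298
```

```bash
python3 -m creep '[[0,0,4,0,0,0.0002,0.295],[0,0,4,0,0,0.0002,0.295]]'
python3 - <<'E'
from h import *
to([.531,-.035,.0475])
cv2.imwrite('pics/w5.png',cv2.resize(manip.grab_frame('wrist')[200:320,200:360],None,fx=4,fy=4))
E
```

```text
time: 5.2
tool_pos: [0.5292, -0.0349, 0.0453]
tool_rot: [0.001, 0.285, 0.959, -0.0]
contact_force: [-0.2, -0.2, 2.4]
gripper_width: 0.296
t 5.2 pos [ 0.5292 -0.0349  0.0453] z [ 9.e-04 -7.e-04 -1.e+00] yaw_y 56.91 f [-0.16 -0.2   2.44] m [-0.119 -0.038  0.05 ] w 0.2962
shift [-0.0015  0.0008 -0.0022]
```

View pics/w5.png

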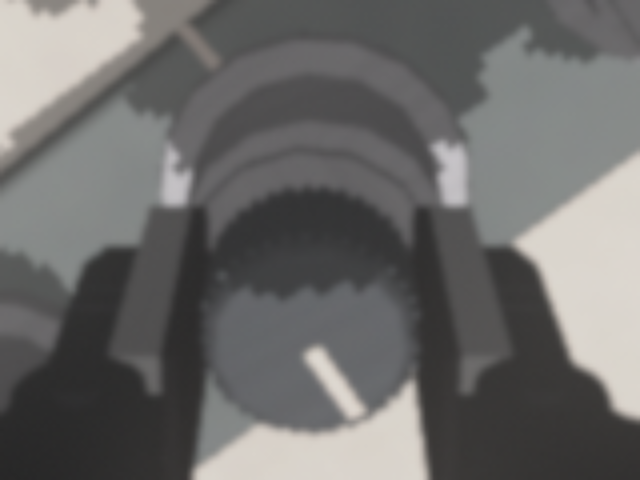

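```bash
m(){ python3 -c "
from h import *
to([.531,-.035,.0475])"; }; python3 -m creep '[[0,0,4,0,0,0.0002,0.295],[0,0,4,0,0,0.0002,0.295]]' >/dev/null; m; python3 -m creep '[[0,0,3,0,0,0.0002,0.295]]'>/dev/null; m;  python3 -m creep '[[0,0,2,0,0,0.0001,0.295]]'>/dev/null; m
```

```text
t 5.4167 pos [ 0.5293 -0.0349  0.045 ] z [ 1.e-03 -8.e-04 -1.e+00] yaw_y 48.99 f [ 1.92 -1.22  3.07] m [-0.151 -0.08  -0.003] w 0.2926
shift [-0.0013  0.0011 -0.0025]
t 5.5 pos [ 0.5293 -0.0349  0.0448] z [ 1.1e-03 -7.0e-04 -1.0e+00] yaw_y 46.0 f [ 0.47 -1.29  2.84] m [-0.133 -0.084 -0.035] w 0.3002
shift [-0.0012  0.0011 -0.0027]
t 5.5833 pos [ 0.5294 -0.0349  0.0447] z [ 1.1e-03 -7.0e-04 -1.0e+00] yaw_y 44.04 f [-0.21  0.23  3.02] m [-0.119 -0.143  0.005] w 0.2958
shift [-0.0012  0.0011 -0.0028]
```

```bash
m(){ python3 -c "
from h import *
to([.531,-.035,.0475])"|head -1; }; python3 -m creep '[[0,0,2,0,0,0.0001,0.295],[0,0,2,0,0,0.0001,0.295]]' >/dev/null; m; python3 -m creep '[[0,0,2,0,0,0.0001,0.295]]'>/dev/null; m;  python3 -m creep '[[0,0,1.5,0,0,0.0001,0.295]]'>/dev/null; m;  python3 -m creep '[[0,0,1.5,0,0,0.0001,0.295]]'>/dev/null; m
python3 - <<'E'
from h import *
cv2.imwrite('pics/w6.png',cv2.resize(manip.grab_frame('wrist')[200:320,200:360],None,fx=4,fy=4))
E
```

```text
t 5.75 pos [ 0.5294 -0.0349  0.0444] z [ 1.2e-03 -5.0e-04 -1.0e+00] yaw_y 40.08 f [0.14 0.47 2.46] m [-0.02  -0.155  0.073] w 0.2976
t 5.8333 pos [ 0.5294 -0.0348  0.0444] z [ 1.3e-03 -5.0e-04 -1.0e+00] yaw_y 38.08 f [1.18 0.39 2.22] m [-0.038 -0.125  0.044] w 0.2993
t 5.9167 pos [ 0.5294 -0.0348  0.0443] z [ 1.3e-03 -3.0e-04 -1.0e+00] yaw_y 36.58 f [ 1.44 -0.16  2.14] m [-0.002 -0.124  0.062] w 0.3008
t 6.0 pos [ 0.5294 -0.0347  0.0442] z [ 1.2e-03 -2.0e-04 -1.0e+00] yaw_y 35.1 f [0.05 0.6  3.53] m [ 0.086 -0.066 -0.024] w 0.2973
```

View pics/w6.png

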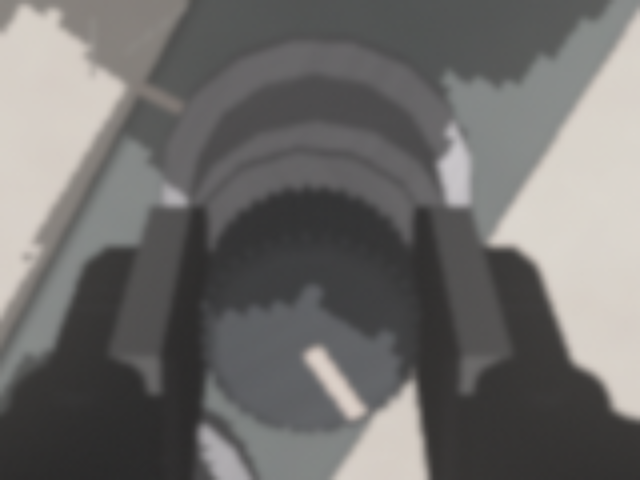

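```bash
m(){ python3 -c "
from h import *
to([.531,-.035,.0475])"|head -1; }; python3 -m creep '[[0,0,2,0,0,0.0001,0.295]]' >/dev/null; m; python3 -m creep '[[0,0,2,0,0,0.0001,0.295]]'>/dev/null; m;  python3 -m creep '[[0,0,2,0,0,0.0001,0.295],[0,0,2,0,0,0.0001,0.295]]'>/dev/null; m; 
python3 - <<'E'
from h import *
cv2.imwrite('pics/w7.png',cv2.resize(manip.grab_frame('wrist')[200:320,200:360],None,fx=4,fy=4))
E
```

```text
t 6.1333 pos [ 0.5293 -0.0346  0.044 ] z [ 1.e-03  1.e-04 -1.e+00] yaw_y 33.15 f [0.96 1.85 2.99] m [ 0.196 -0.079  0.047] w 0.2964
t 6.2167 pos [ 0.5292 -0.0344  0.0438] z [ 7.e-04  4.e-04 -1.e+00] yaw_y 31.09 f [0.4  1.63 4.16] m [ 0.236 -0.025  0.088] w 0.3006
t 6.3833 pos [ 0.5292 -0.0344  0.0438] z [ 7.e-04  5.e-04 -1.e+00] yaw_y 27.12 f [-0.86  1.08  4.3 ] m [ 0.291 -0.08   0.191] w 0.2953
```

View pics/w7.png

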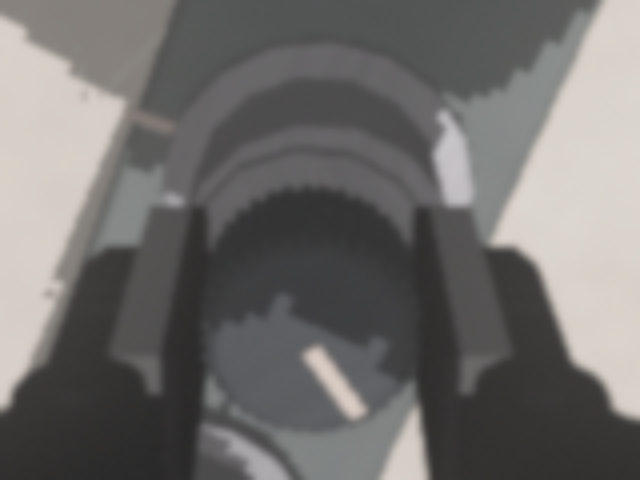

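```bash
cat >> h.py <<'E'
def line_ang(im):  # crop x4
    hsv=cv2.cvtColor(im,cv2.COLOR_BGR2HSV); sub=np.zeros(im.shape[:2],np.uint8); cv2.circle(sub,(310,345),92,255,-1)
    m=((hsv[...,2]>150)&(sub>0)).astype(np.uint8)
    n,lab,st,cen=cv2.connectedComponentsWithStats(m)
    out=[]
    for k in range(1,n):
        if 300<st[k,4]<6000:
            ys,xs=np.nonzero(lab==k); vx,vy,x0,y0=cv2.fitLine(np.stack([xs,ys],1).astype(np.float32),cv2.DIST_L2,0,.01,.01).ravel()
            out.append((round(float(np.degrees(np.arctan2(vy,vx))),1),int(st[k,4]),cen[k].round(1).tolist()))
    return out
E
python3 - <<'E'
from h import *
for k in (5,6,7): print(k,line_ang(cv2.imread(f'pics/w{k}.png')))
to([.53,-.035,.045])
E
```

```text
5 [(80.8, 2350, [330.8, 393.2])]
6 [(53.9, 1764, [334.6, 382.9])]
7 [(53.0, 1692, [334.5, 382.6])]
t 6.4333 pos [ 0.5292 -0.0344  0.0437] z [ 7.e-04  4.e-04 -1.e+00] yaw_y 27.05 f [0.36 0.93 2.92] m [ 0.256 -0.043  0.124] w 0.2996
shift [-0.0009  0.0004 -0.0013]
```

```bash
m(){ python3 -c "
from h import *
to([.531,-.035,.0475])"|head -1; }; python3 -m creep '[[0,0,3,0,0,0.0002,0.295],[0,0,3,0,0,0.0002,0.295],[0,0,3,0,0,0.0002,0.295]]' >/dev/null; m; python3 -m creep '[[0,0,3,0,0,0.0002,0.295],[0,0,3,0,0,0.0002,0.295],[0,0,3,0,0,0.0002,0.295]]'>/dev/null; m;  python3 -m creep '[[0,0,3,0,0,0.0002,0.295],[0,0,3,0,0,0.0001,0.295]]'>/dev/null; m; 
python3 - <<'E'
from h import *
im=cv2.resize(manip.grab_frame('wrist')[200:320,200:360],None,fx=4,fy=4);cv2.imwrite('pics/w8.png',im);print(line_ang(im))
E
```

```text
t 6.6833 pos [ 0.5295 -0.0345  0.0434] z [ 1.5e-03  2.0e-04 -1.0e+00] yaw_y 18.09 f [0.03 1.91 5.87] m [ 0.39  -0.103  0.213] w 0.2981
t 6.9333 pos [ 0.5298 -0.0344  0.043 ] z [ 2.1e-03  3.0e-04 -1.0e+00] yaw_y 9.09 f [0.16 0.59 5.06] m [ 0.148 -0.14   0.127] w 0.2985
t 7.1 pos [ 0.53   -0.0343  0.0428] z [ 2.6e-03  5.0e-04 -1.0e+00] yaw_y 3.08 f [1.41 1.31 5.46] m [ 0.493 -0.249  0.128] w 0.2946
[(18.6, 432, [366.4, 398.6])]
```

View pics/w8.png

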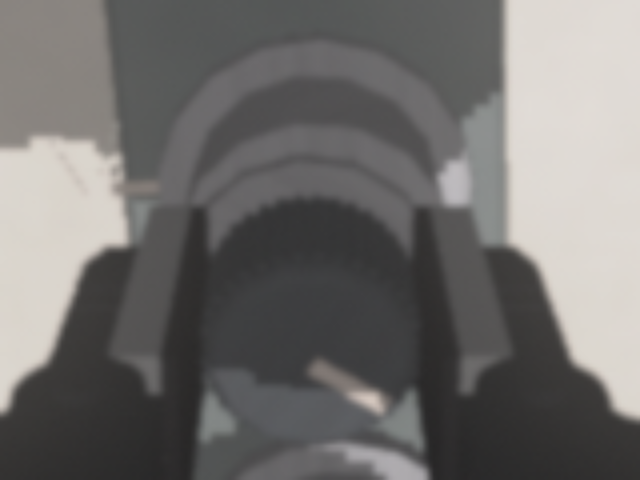

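```bash
cat > la.py <<'E'
from h import *
# line world angle given crop pts
def la(c,a,b,z=.059):
    p=pix2z(c,200+a[0]/4,200+a[1]/4,z);q=pix2z(c,200+b[0]/4,200+b[1]/4,z);d=q-p
    return np.degrees(np.arctan2(d[1],d[0])),p.round(4),np.linalg.norm(d)
E
python3 - <<'E'
from la import *
c=manip.get_calibration('wrist')
print(la(c,(313,365),(380,407)), la(c,(313,350),(357,412)))
to([.53,-.035,.045])
E
```

```text
(np.float64(-32.62135391236639), array([ 0.5307, -0.0379,  0.059 ]), np.float64(0.009554866949840625)) (np.float64(-55.006462057139274), array([ 0.5306, -0.0359,  0.059 ]), np.float64(0.009644867115200855))
t 7.15 pos [ 0.53   -0.0343  0.0428] z [ 2.6e-03  5.0e-04 -1.0e+00] yaw_y 2.98 f [1.03 2.03 5.53] m [ 0.356 -0.265  0.116] w 0.2972
shift [-0.0007 -0.     -0.0022]
```

```bash
python3 -m creep '[[0,0,0,0,0,0,0.5],[0,0,0,0,0,0,0.5],[0,0,-7,0,0,-0.01,0.5],[0,0,-7,0,0,-0.01,0.5],[0,0,-7,0,0,-0.01,0.5],[0,0,-7,0,0,-0.01,0.5],[0,0,-7,0,0,0,0.5],[0,0,-7,0,0,0,0.5],[0,0,-7,0,0,0,0.5],[0,0,-7,0,0,0,0.5],[0,0,-7,0,0,0,0.5],[0,0,0,0,0,0,0.5]]'
python3 - <<'E'
from h import *
to([.5225,.0302,.083])
cv2.imwrite('pics/w9.png',manip.grab_frame('wrist'))
np.save('c9.npy',manip.get_calibration('wrist'),allow_pickle=True)
E
```

```text
time: 8.15
tool_pos: [0.528, -0.0346, 0.0808]
tool_rot: [-0.001, 0.206, 0.979, -0.0]
contact_force: [-0.1, 0.0, -0.8]
gripper_width: 0.498
t 8.15 pos [ 0.528  -0.0346  0.0808] z [-2.e-03  1.e-04 -1.e+00] yaw_y 66.26 f [-0.14  0.01 -0.77] m [-0.049 -0.03   0.03 ] w 0.498
shift [ 0.0311  0.0571 -0.0021]
```

View pics/w9.png

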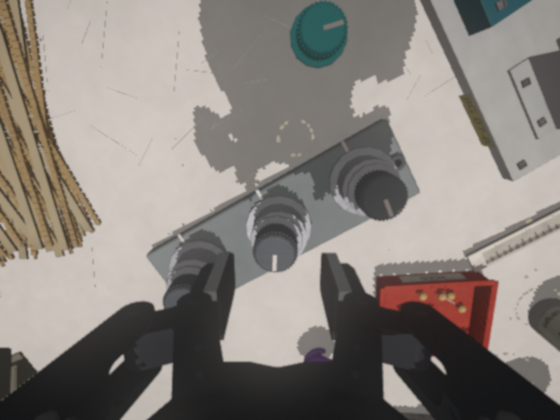

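```bash
python3 - <<'E'
from h import *
im=cv2.imread('pics/w9.png')
cv2.imwrite('pics/c9.png',cv2.resize(im[150:290,220:420],None,fx=4,fy=4,interpolation=cv2.INTER_CUBIC))
E
```

```text
(no output)
```

View pics/c9.png

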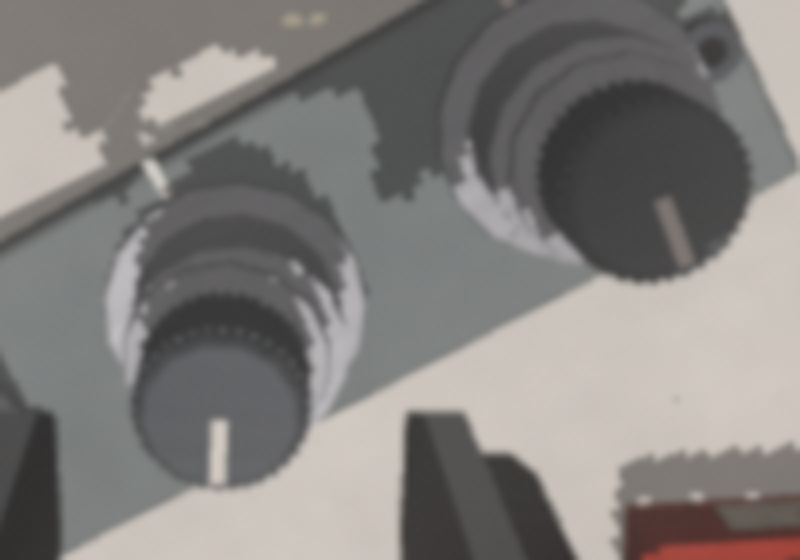

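```bash
python3 - <<'E'
from h import *
c=np.load('c9.npy',allow_pickle=True).item()
def P(x,y,z): return pix2z(c,220+x/4,150+y/4,z)
for n,a,b,z in [('M',(219,420),(217,484),.059),('L',(661,198),(686,264),.061)]:
    p,q=P(*a,z),P(*b,z);d=q-p;print(n,p.round(4),np.degrees(np.arctan2(d[1],d[0])))
print('discs M',P(221,415,.059),'L',P(655,190,.061))
E
```

```text
M [ 0.5308 -0.0374  0.059 ] -25.77134121335685
L [0.5243 0.0305 0.061 ] 0.9801595846721882
discs M [ 0.53024697 -0.03682346  0.059     ] L [0.52289802 0.0301304  0.061     ]
```

```bash
python3 -m creep '[[0,0,0,0.0155,0.0285,0,0.5],[0,0,0,0.0155,0.0285,0,0.5],[0,0,0,0,0,0,0.5],[0,0,0,0,0,0,0.5],[0,0,0,0,0,0,0.5]]'
python3 - <<'E'
from h import *
to([.5227,.0302,.0465])
E
```

```text
time: 8.62
tool_pos: [0.5234, 0.0299, 0.0815]
tool_rot: [-0.0, 0.208, 0.978, -0.0]
contact_force: [-0.3, -1.3, 0.8]
gripper_width: 0.501
t 8.6167 pos [0.5234 0.0299 0.0815] z [-5.e-04 -5.e-04 -1.e+00] yaw_y 66.04 f [-0.32 -1.33  0.77] m [-0.023 -0.007 -0.026] w 0.5013
shift [0.0008 0.     0.035 ]
```

```bash
python3 -m creep '[[0,0,0,0.0006,0,0.018,0.5],[0,0,0,0,0,0.0165,0.4],[0,0,0,0,0,0,0.35],[0,0,0,0,0,0,0.32],[0,0,0,0,0,0,0.31],[0,0,0,0,0,0,0.3],[0,0,0,0,0,0,0.295],[0,0,0,0,0,0,0.295]]'
python3 - <<'E'
from h import *
to([.5227,.0302,.0465])
im=cv2.resize(manip.grab_frame('wrist')[200:320,200:360],None,fx=4,fy=4);cv2.imwrite('pics/w10.png',im)
E
```

```text
time: 9.28
tool_pos: [0.5236, 0.03, 0.0481]
tool_rot: [0.001, 0.207, 0.978, -0.0]
contact_force: [0.3, -0.7, 0.2]
gripper_width: 0.298
t 9.2833 pos [0.5236 0.03   0.0481] z [ 1.4e-03 -4.0e-04 -1.0e+00] yaw_y 66.08 f [ 0.31 -0.73  0.19] m [-0.139 -0.013  0.023] w 0.2982
shift [ 0.0009 -0.0002  0.0016]
```

View pics/w10.png

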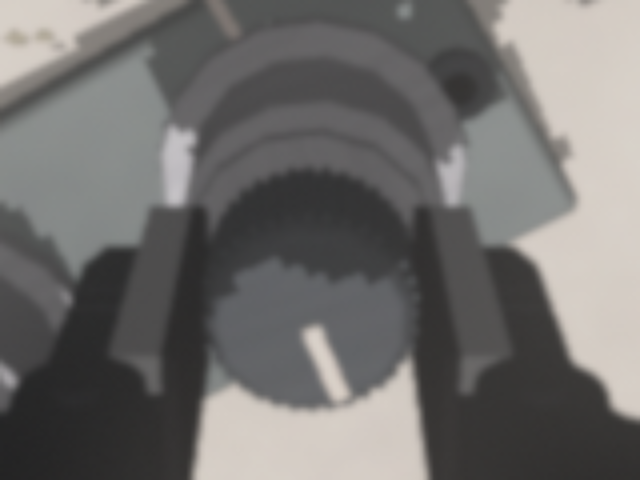

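```bash
m(){ python3 -c "
from h import *
to([.5227,.0302,.0475])"|head -1; }; python3 -m creep '[[0,0,4,0,0,0.0002,0.295],[0,0,4,0,0,0.0002,0.295],[0,0,4,0,0,0.0002,0.295],[0,0,4,0,0,0.0002,0.295],[0,0,4,0,0,0.0002,0.295]]' >/dev/null; m; python3 -m creep '[[0,0,3,0,0,0.0002,0.295],[0,0,3,0,0,0.0002,0.295]]'>/dev/null; m;  python3 -m creep '[[0,0,3,0,0,0.0002,0.295],[0,0,3,0,0,0.0001,0.295]]'>/dev/null; m;  python3 -m creep '[[0,0,3,0,0,0.0002,0.295],[0,0,3,0,0,0.0001,0.295]]'>/dev/null; m; python3 -m creep '[[0,0,3,0,0,0.0002,0.295],[0,0,3,0,0,0.0001,0.295]]'>/dev/null; m; 
python3 - <<'E'
from h import *
im=cv2.resize(manip.grab_frame('wrist')[200:320,200:360],None,fx=4,fy=4);cv2.imwrite('pics/w11.png',im)
E
```

```text
t 9.75 pos [0.5236 0.0304 0.047 ] z [ 0.0015 -0.     -1.    ] yaw_y 45.9 f [ 0.51  0.66 -0.13] m [-0.009 -0.028  0.06 ] w 0.2996
t 9.9167 pos [0.5237 0.0304 0.0466] z [ 0.0015 -0.     -1.    ] yaw_y 39.94 f [-0.87 -0.02  0.85] m [-0.047 -0.05   0.004] w 0.2951
t 10.0833 pos [0.5237 0.0304 0.0463] z [ 0.0016 -0.     -1.    ] yaw_y 33.94 f [ 0.17  0.45 -0.06] m [ 0.016 -0.027  0.011] w 0.2957
t 10.25 pos [0.5237 0.0304 0.046 ] z [ 0.0015 -0.     -1.    ] yaw_y 27.94 f [0.27 0.35 0.01] m [ 0.011 -0.019 -0.054] w 0.2979
t 10.4167 pos [0.5236 0.0304 0.0457] z [ 1.5e-03 -1.0e-04 -1.0e+00] yaw_y 21.94 f [0.67 0.68 0.04] m [-0.    -0.01  -0.019] w 0.2987
```

View pics/w11.png

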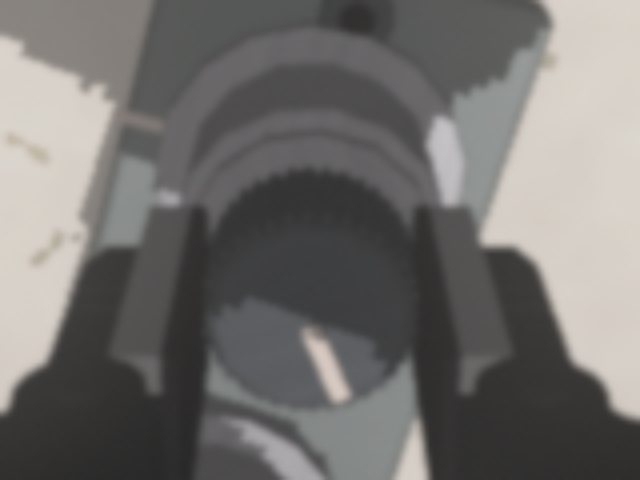

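```bash
m(){ python3 -c "
from h import *
to([.5227,.0302,.0475])"|head -1; }; python3 -m creep '[[0,0,4,0,0,0.0002,0.295],[0,0,4,0,0,0.0002,0.295],[0,0,4,0,0,0.0002,0.295],[0,0,4,0,0,0.0002,0.295],[0,0,4,0,0,0.0003,0.295],[0,0,4,0,0,0.0003,0.295]]' >/dev/null; m; python3 -m creep '[[0,0,3,0,0,0.0002,0.295],[0,0,3,0,0,0.0001,0.295]]'>/dev/null; m;  python3 -m creep '[[0,0,3,0,0,0,0.295],[0,0,3,0,0,0,0.295]]'>/dev/null; m;
python3 - <<'E'
from h import *
im=cv2.resize(manip.grab_frame('wrist')[200:320,200:360],None,fx=4,fy=4);cv2.imwrite('pics/w12.png',im)
E
```

```text
t 10.9667 pos [0.5239 0.0299 0.0447] z [ 0.0017 -0.0011 -1.    ] yaw_y -2.02 f [-0.32 -0.82  3.94] m [-0.219  0.137  0.093] w 0.2978
t 11.1333 pos [0.5241 0.03   0.0447] z [ 2.1e-03 -9.0e-04 -1.0e+00] yaw_y -7.98 f [ 0.3  -0.84  4.3 ] m [-0.166  0.107  0.022] w 0.2998
t 11.3 pos [0.5242 0.0301 0.0448] z [ 2.3e-03 -7.0e-04 -1.0e+00] yaw_y -13.98 f [ 0.17 -0.54  3.72] m [-0.107  0.127  0.046] w 0.2972
```

View pics/w12.png

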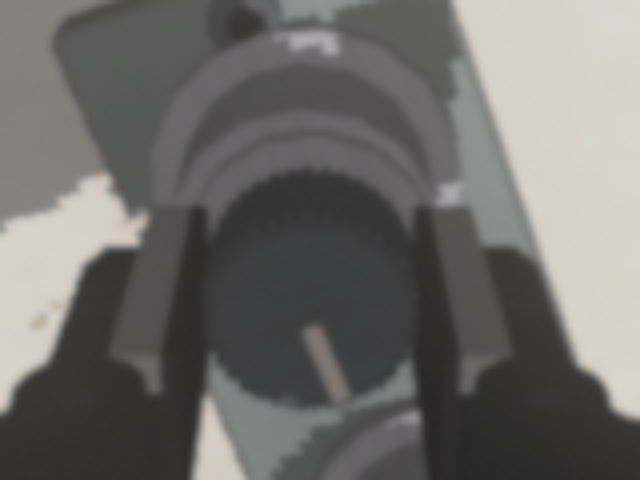

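```bash
python3 -m creep '[[0,0,0,0,0,0,0.4],[0,0,0,0,0,0,0.5],[0,0,-7,0,0,-0.01,0.5],[0,0,-7,0,0,-0.01,0.5],[0,0,-7,0,0,-0.01,0.5],[0,0,-7,0,0,-0.008,0.5],[0,0,-7,0,0,0,0.5],[0,0,-7,0,0,0,0.5],[0,0,-7,0,0,0,0.5],[0,0,-7,0,0,0,0.5],[0,0,-7,0,0,0,0.5],[0,0,-7,0,0,0,0.5],[0,0,-7,0,0,0,0.5],[0,0,-3,0,0,0,0.5],[0,0,0,0,0,0,0.5]]'
python3 - <<'E'
from h import *
to([.538,-.1003,.083])
cv2.imwrite('pics/w13.png',manip.grab_frame('wrist'))
E
```

```text
time: 12.6
tool_pos: [0.5227, 0.0304, 0.0809]
tool_rot: [-0.0, 0.206, 0.979, 0.0]
contact_force: [0.2, -0.4, 0.5]
gripper_width: 0.501
t 12.6 pos [0.5227 0.0304 0.0809] z [-7.e-04  2.e-04 -1.e+00] yaw_y 66.2 f [ 0.18 -0.43  0.53] m [ 0.009 -0.001 -0.016] w 0.501
shift [-0.0668 -0.1134 -0.0021]
```

View pics/w13.png

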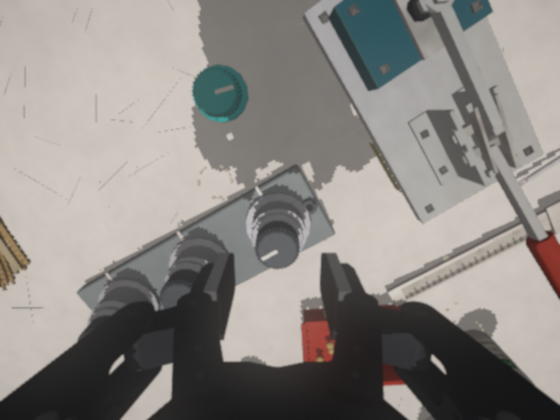

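```bash
python3 -m creep '[[0,0,0,-0.0167,-0.0284,0,0.5],[0,0,0,-0.0167,-0.0284,0,0.5],[0,0,0,-0.0167,-0.0284,0,0.5],[0,0,0,-0.0167,-0.0284,0,0.5],[0,0,0,0,0,0,0.5],[0,0,0,0,0,0,0.5],[0,0,0,0,0,0,0.5]]'
python3 - <<'E'
from h import *
to([.538,-.1003,.047])
c=manip.get_calibration('wrist')
im=manip.grab_frame('wrist')[200:320,200:360]
cv2.imwrite('pics/w14.png',cv2.resize(im,None,fx=4,fy=4))
print(pix2z(c,277,245,.061))
E
```

```text
time: 13.23
tool_pos: [0.5377, -0.1002, 0.081]
tool_rot: [-0.0, 0.208, 0.978, 0.0]
contact_force: [-0.9, -0.4, 0.6]
gripper_width: 0.501
t 13.2333 pos [ 0.5377 -0.1002  0.081 ] z [-7.e-04  8.e-04 -1.e+00] yaw_y 66.04 f [-0.95 -0.38  0.64] m [-0.034 -0.024 -0.013] w 0.5009
shift [-0.0003  0.      0.034 ]
[ 0.53457264 -0.09893176  0.061     ]
```

View pics/w14.png

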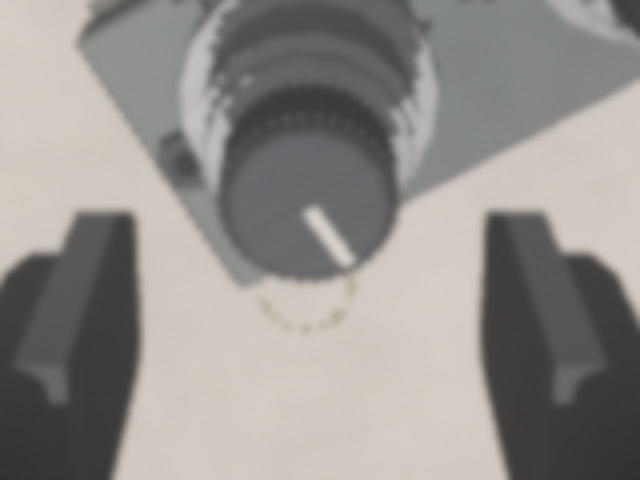

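```bash
python3 -m creep '[[0,0,0,0,0,0.018,0.5],[0,0,0,0,0,0.0155,0.4],[0,0,0,0,0,0,0.35],[0,0,0,0,0,0,0.32],[0,0,0,0,0,0,0.31],[0,0,0,0,0,0,0.3],[0,0,0,0,0,0,0.295],[0,0,0,0,0,0,0.295]]'
m(){ python3 -c "
from h import *
to([.538,-.1003,.0475])"|head -1; }; m; python3 -m creep '[[0,0,4,0,0,0.0002,0.295],[0,0,4,0,0,0.0002,0.295],[0,0,4,0,0,0.0002,0.295],[0,0,4,0,0,0.0002,0.295],[0,0,4,0,0,0.0002,0.295]]' >/dev/null; m; python3 -m creep '[[0,0,3,0,0,0.0002,0.295],[0,0,3,0,0,0.0002,0.295]]'>/dev/null; m;  python3 -m creep '[[0,0,3,0,0,0.0002,0.295],[0,0,3,0,0,0.0001,0.295]]'>/dev/null; m;  python3 -m creep '[[0,0,3,0,0,0.0002,0.295],[0,0,3,0,0,0.0001,0.295]]'>/dev/null; m
python3 - <<'E'
from h import *
im=cv2.resize(manip.grab_frame('wrist')[200:320,200:360],None,fx=4,fy=4);cv2.imwrite('pics/w15.png',im)
E
```

```text
time: 13.95
tool_pos: [0.5386, -0.1006, 0.0485]
tool_rot: [0.001, 0.207, 0.978, 0.0]
contact_force: [0.0, 0.4, -0.3]
gripper_width: 0.296
t 13.95 pos [ 0.5386 -0.1006  0.0485] z [ 1.3e-03 -2.0e-04 -1.0e+00] yaw_y 66.09 f [ 0.02  0.38 -0.32] m [ 0.041 -0.074 -0.002] w 0.2959
t 14.3667 pos [ 0.5385 -0.1008  0.0474] z [ 1.e-03 -4.e-04 -1.e+00] yaw_y 45.88 f [-0.08 -0.8  -0.27] m [-0.041  0.008 -0.021] w 0.2958
t 14.5333 pos [ 0.5385 -0.1009  0.047 ] z [ 1.e-03 -4.e-04 -1.e+00] yaw_y 39.93 f [ 0.3  -0.28  0.13] m [-0.002  0.031  0.   ] w 0.2973
t 14.7 pos [ 0.5385 -0.1009  0.0468] z [ 1.1e-03 -4.0e-04 -1.0e+00] yaw_y 33.93 f [-0.01 -0.5   0.3 ] m [-0.029 -0.017 -0.016] w 0.2982
t 14.8667 pos [ 0.5385 -0.1008  0.0464] z [ 1.e-03 -4.e-04 -1.e+00] yaw_y 27.93 f [ 0.71 -0.45 -0.43] m [ 0.018 -0.045  0.045] w 0.2966
```

View pics/w15.png

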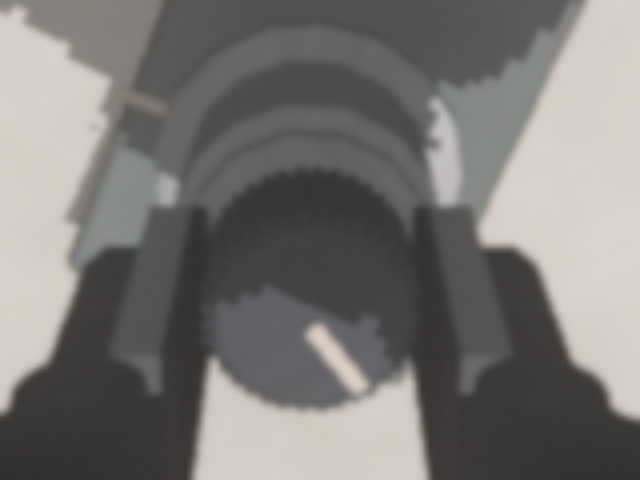

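```bash
m(){ python3 -c "
from h import *
to([.538,-.1003,.0475])"|head -1; };  python3 -m creep '[[0,0,4,0,0,0.0002,0.295],[0,0,4,0,0,0.0002,0.295],[0,0,4,0,0,0.0002,0.295],[0,0,4,0,0,0.0002,0.295],[0,0,4,0,0,0.0003,0.295],[0,0,4,0,0,0.0003,0.295]]' >/dev/null; m; python3 -m creep '[[0,0,3,0,0,0.0002,0.295],[0,0,3,0,0,0.0001,0.295]]'>/dev/null; m;  python3 -m creep '[[0,0,3,0,0,0.0001,0.295],[0,0,3,0,0,0.0001,0.295]]'>/dev/null; m; python3 -m creep '[[0,0,3,0,0,0,0.295],[0,0,3,0,0,0,0.295]]'>/dev/null; m;
python3 - <<'E'
from h import *
im=cv2.resize(manip.grab_frame('wrist')[200:320,200:360],None,fx=4,fy=4);cv2.imwrite('pics/w16.png',im)
E
```

```text
t 15.4167 pos [ 0.5384 -0.1007  0.045 ] z [ 8.e-04 -2.e-04 -1.e+00] yaw_y 3.95 f [-0.68  0.38  1.9 ] m [ 0.095  0.041 -0.021] w 0.2963
t 15.5833 pos [ 0.5385 -0.1007  0.0448] z [ 1.e-03 -1.e-04 -1.e+00] yaw_y -2.01 f [-0.4   0.31  1.21] m [ 0.079 -0.    -0.013] w 0.2955
t 15.75 pos [ 0.5387 -0.1006  0.0447] z [ 1.6e-03  2.0e-04 -1.0e+00] yaw_y -8.01 f [1.01 0.37 0.93] m [ 0.179 -0.127  0.024] w 0.2956
t 15.9167 pos [ 0.5388 -0.1006  0.0447] z [ 1.7e-03  1.0e-04 -1.0e+00] yaw_y -14.0 f [1.29 0.86 0.69] m [ 0.125 -0.081  0.016] w 0.2944
```

View pics/w16.png

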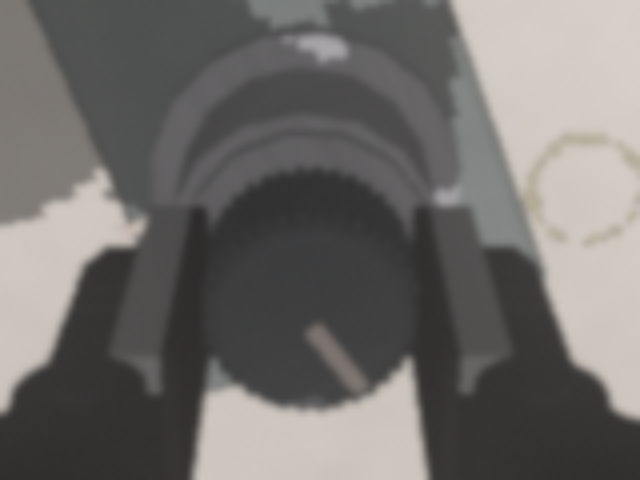

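```bash
python3 -m creep '[[0,0,0,0,0,0,0.4],[0,0,0,0,0,0,0.5],[0,0,0,0,0,-0.013,0.5],[0,0,0,0,0,-0.013,0.5],[0,0,0,0,0,-0.012,0.5],[0,0,0,0,0,0,0.5],[0,0,0,0,0,0,0.5]]'
python3 - <<'E'
from h import *
to([.5310,-.0353,.083])
cv2.imwrite('pics/w17.png',manip.grab_frame('wrist'))
E
```

```text
time: 16.55
tool_pos: [0.5394, -0.101, 0.0841]
tool_rot: [0.002, 0.787, 0.616, 0.001]
contact_force: [-0.1, 0.3, -0.2]
gripper_width: 0.501
t 16.55 pos [ 0.5394 -0.101   0.0841] z [ 0.0037 -0.0013 -1.    ] yaw_y -13.9 f [-0.14  0.32 -0.18] m [ 0.001  0.022 -0.029] w 0.501
shift [ 0.0618 -0.0239  0.001 ]
```

View pics/w17.png

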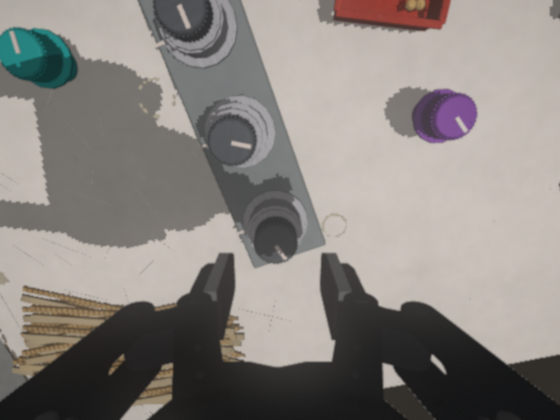

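```bash
python3 -m creep '[[0,0,0,0.031,-0.012,0,0.5],[0,0,0,0.031,-0.012,0,0.5],[0,0,0,0,0,0,0.5],[0,0,0,0,0,0,0.5],[0,0,0,0,0,0,0.5]]'
python3 - <<'E'
from h import *
to([.5310,-.0353,.0455])
c=manip.get_calibration('wrist')
im=manip.grab_frame('wrist')[200:320,200:360]
cv2.imwrite('pics/w18.png',cv2.resize(im,None,fx=4,fy=4))
E
```

```text
time: 17.02
tool_pos: [0.5294, -0.0348, 0.0814]
tool_rot: [-0.0, 0.787, 0.617, -0.0]
contact_force: [1.1, -0.8, 0.3]
gripper_width: 0.498
t 17.0167 pos [ 0.5294 -0.0348  0.0814] z [-7.e-04 -3.e-04 -1.e+00] yaw_y -13.88 f [ 1.12 -0.81  0.25] m [0.041 0.02  0.037] w 0.4984
shift [-0.0001  0.0017  0.0359]
```

View pics/w18.png

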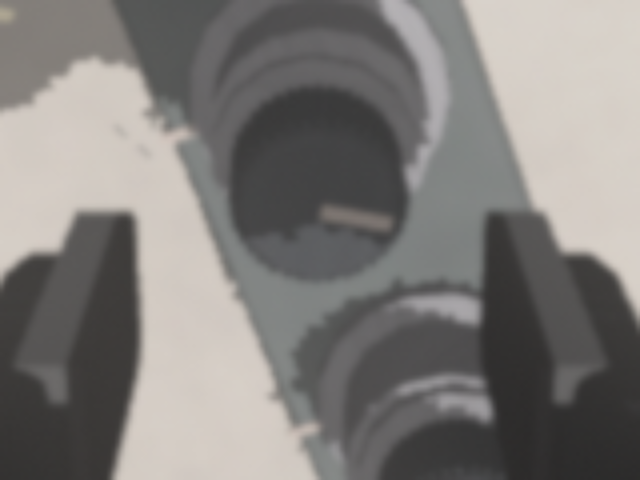

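```bash
python3 -m creep '[[0,0,0,0,0.0015,0.018,0.5],[0,0,0,0,0,0.017,0.4],[0,0,0,0,0,0,0.35],[0,0,0,0,0,0,0.32],[0,0,0,0,0,0,0.31],[0,0,0,0,0,0,0.3],[0,0,0,0,0,0,0.295],[0,0,0,0,0,0,0.29]]'
m(){ python3 -c "
from h import *
to([.531,-.0353,.0475])"|head -1; }; m; python3 -m creep '[[0,0,-4,0,0,-0.0002,0.29],[0,0,-4,0,0,-0.0002,0.29],[0,0,-4,0,0,-0.0002,0.29],[0,0,-4,0,0,-0.0002,0.29]]' >/dev/null; m
python3 - <<'E'
from h import *
im=cv2.resize(manip.grab_frame('wrist')[200:320,200:360],None,fx=4,fy=4);cv2.imwrite('pics/w19.png',im)
E
```

```text
time: 17.73
tool_pos: [0.5318, -0.0353, 0.0478]
tool_rot: [0.001, 0.788, 0.616, 0.001]
contact_force: [0.5, 0.2, -0.5]
gripper_width: 0.292
t 17.7333 pos [ 0.5318 -0.0353  0.0478] z [ 1.6e-03 -5.0e-04 -1.0e+00] yaw_y -13.92 f [ 0.46  0.18 -0.47] m [-0.039 -0.056 -0.029] w 0.2924
t 18.0667 pos [ 0.5317 -0.0352  0.0485] z [ 1.6e-03 -7.0e-04 -1.0e+00] yaw_y 2.3 f [-0.08 -0.68  0.54] m [-0.047 -0.116  0.004] w 0.293
```

View pics/w19.png

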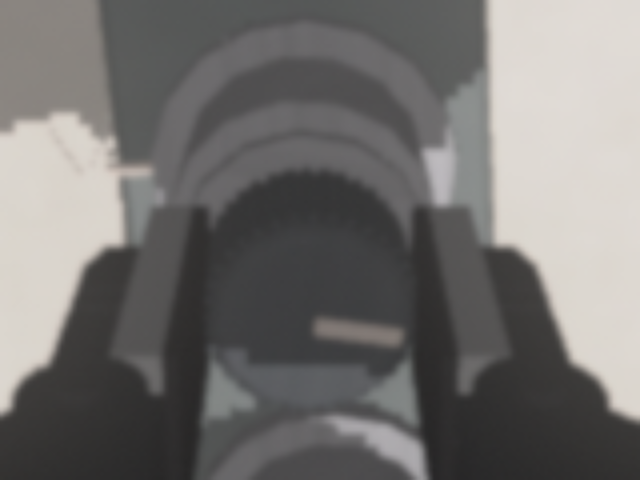

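```bash
m(){ python3 -c "
from h import *
to([.531,-.0353,.0475])"|head -1; }; python3 -m creep '[[0,0,-5,0,0,-0.0003,0.29],[0,0,-5,0,0,-0.0003,0.29],[0,0,-5,0,0,-0.0003,0.29],[0,0,-5,0,0,-0.0003,0.29],[0,0,-5,0,0,-0.0003,0.29],[0,0,-5,0,0,-0.0003,0.29],[0,0,-5,0,0,-0.0003,0.29],[0,0,-5,0,0,-0.0003,0.29],[0,0,-5,0,0,-0.0003,0.29]]' >/dev/null; m;  python3 -m creep '[[0,0,-5,0,0,-0.0003,0.29],[0,0,-5,0,0,-0.0003,0.29],[0,0,-5,0,0,-0.0003,0.29],[0,0,-5,0,0,-0.0003,0.29],[0,0,-5,0,0,-0.0003,0.29],[0,0,-5,0,0,-0.0003,0.29],[0,0,-5,0,0,-0.0003,0.29],[0,0,0,0,0,0,0.29]]' >/dev/null; m
python3 - <<'E'
from h import *
im=cv2.resize(manip.grab_frame('wrist')[200:320,200:360],None,fx=4,fy=4);cv2.imwrite('pics/w20.png',im)
E
```

```text
t 18.8667 pos [ 0.5316 -0.035   0.051 ] z [ 0.0012 -0.     -1.    ] yaw_y 47.25 f [ 0.66 -0.07 -0.5 ] m [ 0.071 -0.11  -0.023] w 0.297
t 19.5333 pos [ 0.5314 -0.0349  0.053 ] z [ 7.e-04  1.e-04 -1.e+00] yaw_y 82.1 f [-0.19  0.24 -0.13] m [ 0.022 -0.007  0.06 ] w 0.2963
```

View pics/w20.png

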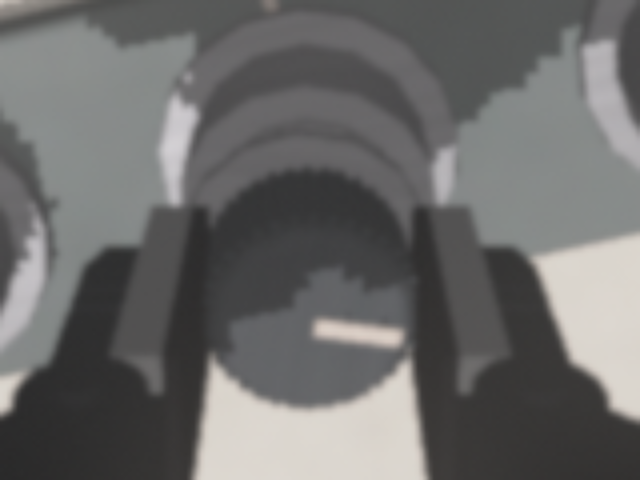

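```bash
m(){ python3 -c "
from h import *
to([.531,-.0353,.0475])"|head -1; }; python3 -m creep '[[0,0,0,0,0,0,0.28],[0,0,0,0,0,-0.002,0.28],[0,0,0,0,0,-0.003,0.28]]' >/dev/null; m;  python3 -m creep '[[0,0,0,0,0,-0.006,0.27],[0,0,0,0,0,-0.01,0.27],[0,0,0,0,0,-0.015,0.26],[0,0,0,0,0,-0.015,0.26],[0,0,0,0,0,-0.015,0.26],[0,0,0,0,0,0,0.26]]' >/dev/null; m
python3 - <<'E'
from h import *
cv2.imwrite('pics/w21.png',manip.grab_frame('wrist'))
E
```

```text
t 19.8333 pos [ 0.5307 -0.035   0.0572] z [-0.001  0.    -1.   ] yaw_y 82.02 f [-0.31 -0.71 -0.55] m [ 0.053 -0.041  0.023] w 0.2887
t 20.3333 pos [ 0.5338 -0.0356  0.1232] z [ 0.0075 -0.0016 -1.    ] yaw_y 82.07 f [ 0.73 -0.73 -0.36] m [-0.041 -0.009  0.037] w 0.2738
```

View pics/w21.png

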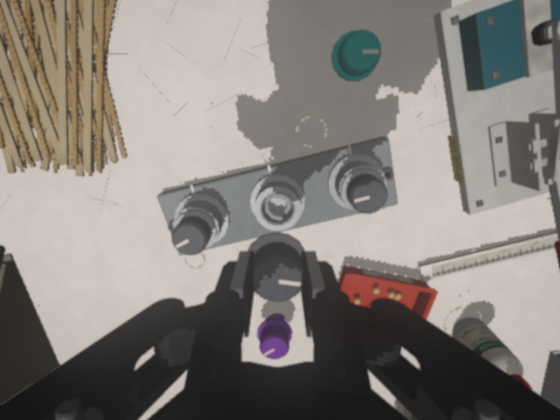

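```bash
python3 - <<'E'
from h import *
ct=manip.get_calibration('top')
P=[pix2z(ct,190+x/5,130+y/5,.02) for x,y in [(95,50),(303,97),(265,257),(50,203)]]
for p in P: print(p.round(4))
C=np.mean(P,0); print('c',C)
for r in manip.cut_out('tray_reject','side')[:1]:pass
to([C[0],C[1],.12])
E
```

```text
[0.6901 0.0709 0.02  ]
[ 0.6606 -0.0061  0.02  ]
[0.5992 0.0157 0.02  ]
[0.631  0.0939 0.02  ]
c [0.64520224 0.04360659 0.02      ]
t 20.4333 pos [ 0.5318 -0.0352  0.1197] z [ 2.3e-03 -5.0e-04 -1.0e+00] yaw_y 82.08 f [-0.61  0.49 -1.19] m [ 0.011  0.053 -0.001] w 0.2721
shift [-1.015e-01  9.370e-02 -1.000e-04]
```

```bash
python3 -m creep '[[0,0,0,-0.0255,0.0236,0,0.26],[0,0,0,-0.0255,0.0236,0,0.26],[0,0,0,-0.0255,0.0236,0,0.26],[0,0,0,-0.0255,0.0236,0,0.26],[0,0,0,0,0,0,0.26],[0,0,0,0,0,0,0.26],[0,0,0,0,0,0,0.26]]'
python3 - <<'E'
from h import *
to([.646,.044,.044])
cv2.imwrite('pics/w22.png',manip.grab_frame('wrist'))
cv2.imwrite('pics/s22.png',manip.grab_frame('side'))
im=manip.grab_frame('top')
cv2.imwrite('pics/t22.png',im)
E
```

```text
time: 21.02
tool_pos: [0.6441, 0.0444, 0.1168]
tool_rot: [-0.002, 0.069, 0.998, -0.0]
contact_force: [-0.5, -1.0, -1.7]
gripper_width: 0.275
t 21.0167 pos [0.6441 0.0444 0.1168] z [-3.1e-03 -2.0e-04 -1.0e+00] yaw_y 82.1 f [-0.45 -1.05 -1.71] m [ 0.026 -0.    -0.02 ] w 0.2747
shift [-0.0022 -0.0001  0.0728]
```

View pics/w22.png

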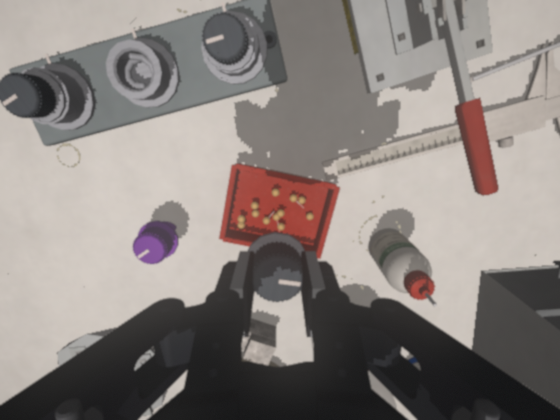

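View pics/s22.png

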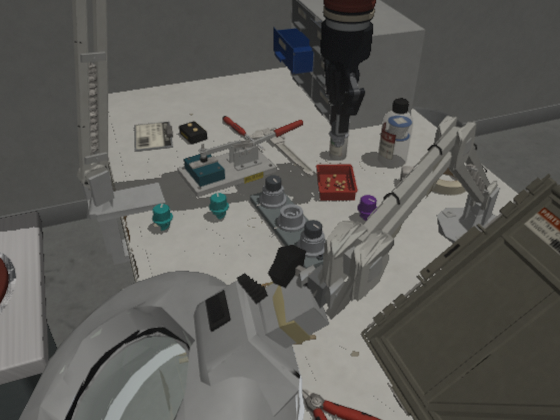

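```bash
python3 - <<'E'
from h import *
c=manip.get_calibration('wrist')
P=pix2z(c,280,214,.02); print(P)
to([P[0],P[1],.044])
E
```

```text
[0.64844597 0.04551623 0.02      ]
t 21.1667 pos [0.6441 0.0438 0.118 ] z [-1.1e-03 -1.0e-04 -1.0e+00] yaw_y 82.04 f [-0.08  0.43 -1.3 ] m [0.055 0.038 0.019] w 0.274
shift [-0.0041  0.0023  0.074 ]
```

```bash
python3 -m creep '[[0,0,0,-0.004,0.002,0.025,0.26],[0,0,0,0,0,0.025,0.26],[0,0,0,0,0,0.015,0.26],[0,0,0,0,0,0.008,0.26],[0,0,0,0,0,0,0.26],[0,0,0,0,0,0,0.26],[0,0,0,0,0,0,0.26]]'
python3 - <<'E'
from h import *
to([.6484,.0455,.041])
cv2.imwrite('pics/w23.png',manip.grab_frame('wrist')[160:400,150:420])
E
```

```text
time: 21.75
tool_pos: [0.6505, 0.0457, 0.0472]
tool_rot: [0.001, 0.069, 0.998, 0.0]
contact_force: [0.8, -0.4, -0.8]
gripper_width: 0.274
t 21.75 pos [0.6505 0.0457 0.0472] z [ 2.7e-03 -1.0e-04 -1.0e+00] yaw_y 82.08 f [ 0.83 -0.35 -0.84] m [-0.054 -0.023  0.034] w 0.274
shift [ 0.0021 -0.0005  0.0062]
```

View pics/w23.png

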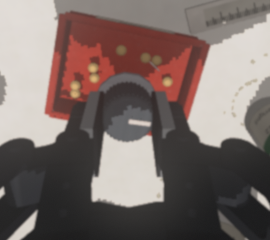

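Screw is inside the tray outline. Lower a little, feeling for contact.

```bash
m(){ python3 -c "
from h import *
to([.6484,.0455,.0475])"|head -1; }; python3 -m creep '[[0,0,0,0.002,0,0.002,0.26],[0,0,0,0,0,0.002,0.26],[0,0,0,0,0,0,0.26]]'>/dev/null; m; python3 -m creep '[[0,0,0,0,0,0.0015,0.26],[0,0,0,0,0,0,0.26]]'>/dev/null; m
```

```text
t 22.05 pos [0.6473 0.0462 0.0416] z [ 1.e-04 -0.e+00 -1.e+00] yaw_y 82.1 f [ 0.58 -0.51 -0.33] m [-0.013 -0.    -0.009] w 0.2701
t 22.2167 pos [0.6473 0.0462 0.0398] z [-4.e-04  0.e+00 -1.e+00] yaw_y 82.09 f [-0.27  0.32 -0.59] m [ 0.017 -0.02  -0.015] w 0.2698
```

```bash
m(){ python3 -c "
from h import *
to([.6484,.0455,.0475])"|head -1; }; python3 -m creep '[[0,0,0,0,0,0.001,0.26],[0,0,0,0,0,0.001,0.26],[0,0,0,0,0,0,0.26]]'>/dev/null; m; python3 -m creep '[[0,0,0,0,0,0,0.3],[0,0,0,0,0,0,0.32],[0,0,0,0,0,0,0.36],[0,0,0,0,0,0,0.45],[0,0,0,0,0,0,0.5],[0,0,0,0,0,0,0.5],[0,0,0,0,0,-0.01,0.5],[0,0,0,0,0,-0.02,0.5],[0,0,0,0,0,-0.03,0.5],[0,0,0,0,0,-0.03,0.5],[0,0,0,0,0,-0.03,0.5],[0,0,0,0,0,-0.03,0.5],[0,0,0,0,0,0,0.5],[0,0,0,0,0,0,0.5],[0,0,0,0,0,0,0.5]]'
python3 - <<'E'
from h import *
cv2.imwrite('pics/w24.png',manip.grab_frame('wrist'))
im=manip.grab_frame('side')
cv2.imwrite('pics/s24.png',cv2.resize(im[150:270,230:390],None,fx=5,fy=5,interpolation=cv2.INTER_CUBIC))
E
```

```text
t 22.4667 pos [0.6473 0.0462 0.0377] z [-4.e-04  0.e+00 -1.e+00] yaw_y 82.09 f [-0.2  -0.23 -1.5 ] m [0.012 0.05  0.032] w 0.276
time: 23.72
tool_pos: [0.6472, 0.0462, 0.188]
tool_rot: [-0.0, 0.069, 0.998, -0.0]
contact_force: [0.8, -0.8, -0.4]
gripper_width: 0.504
```

View pics/w24.png

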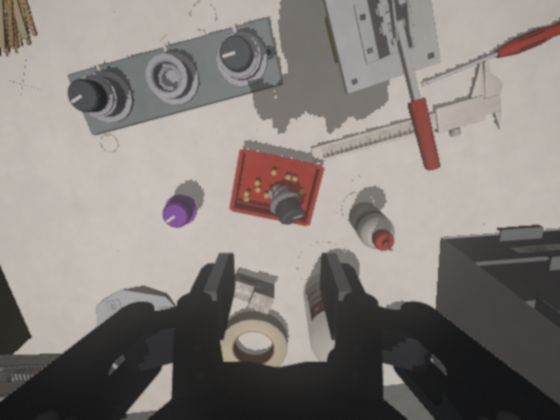

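View pics/s24.png

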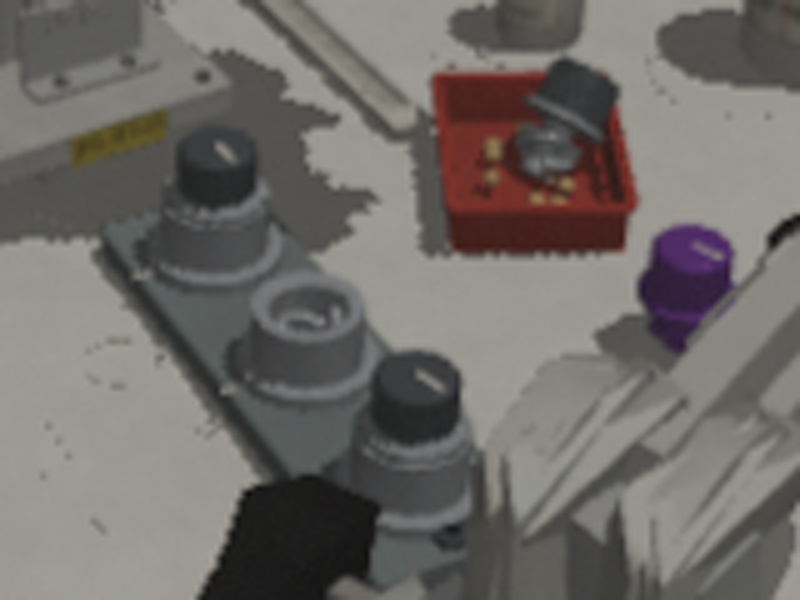

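```bash
python3 - <<'E'
from h import *
to([.6,0,.2])
im=cv2.imread('pics/w24.png')
a=cv2.resize(im[130:240,220:340],None,fx=5,fy=5,interpolation=cv2.INTER_CUBIC)
cv2.imwrite('pics/c24.png',a)
s=manip.grab_frame('side')
b=np.hstack([cv2.resize(s[170:215,255:295],None,fx=8,fy=8),cv2.resize(s[215:260,295:335],None,fx=8,fy=8)])
cv2.imwrite('pics/c25.png',b)
E
```

```text
t 23.8167 pos [0.6463 0.0462 0.186 ] z [-3.4e-03  1.0e-04 -1.0e+00] yaw_y 82.09 f [ 0.75 -0.25 -0.47] m [-0.011  0.02   0.019] w 0.4994
shift [ 0.0395 -0.0521 -0.0138]
```

View pics/c24.png

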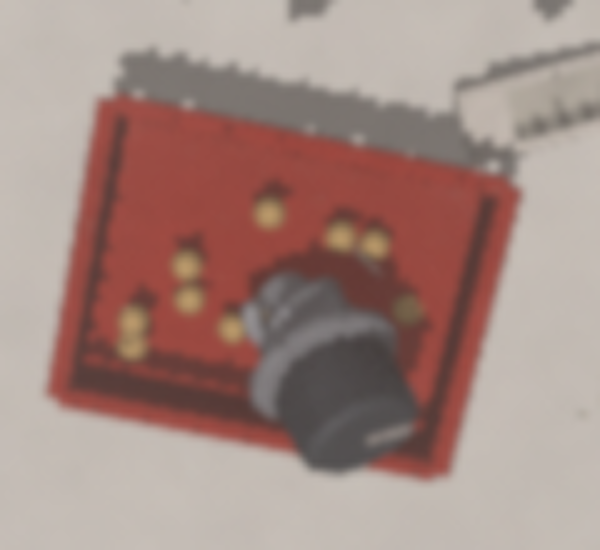

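View pics/c25.png

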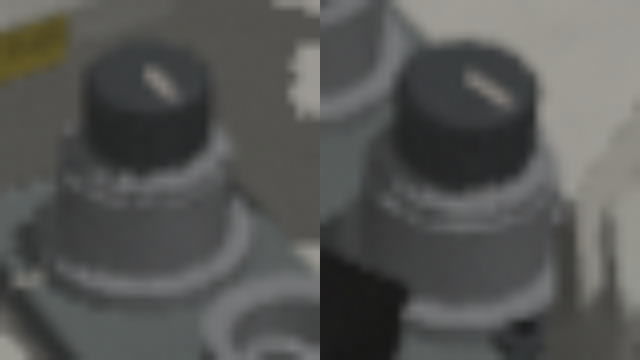

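```bash
python3 - <<'E'
from h import *
cs=manip.get_calibration('side')
for p in [(.5237,.030),(.5385,-.1005)]:
    print((proj(cs,(*p,.061))-[230,150])*5,(proj(cs,(*p,.057))-[230,150])*5)
c=manip.get_calibration('wrist')
q=lambda x,y,z: pix2z(c,220+x/5,130+y/5,z)
C=[q(100,98,.02),q(520,185,.02),q(440,475,.02),q(52,400,.02)]
ctr=np.mean(C,0); ex=(C[0]+C[1]-C[2]-C[3]); ey=(C[0]+C[3]-C[1]-C[2])
ex/=-np.linalg.norm(ex)  ; ey/=np.linalg.norm(ey)
for z in (.02,.026,.03):
    d=q(310,355,z)-ctr; print(z,d@ex,d@ey)
print(ctr,np.linalg.norm(C[0]-C[1]),np.linalg.norm(C[1]-C[2]))
a=cv2.imread('pics/s24.png')
E
```

```text
[210.71881648 136.37815144] [210.76786495 146.50300511]
[413.08940016 364.89414855] [412.51422208 375.50400024]
0.02 0.011161705576992118 -0.008811764983418683
0.026 0.009525619084806158 -0.008376273989306684
0.03 0.008434894756682253 -0.008085946659898705
[0.64530199 0.04485342 0.02      ] 0.0840386978177187 0.062464701699911154
```

```bash
python3 - <<'E'
from h import *
a=manip.grab_frame('side')[150:270,230:390].astype(int)
for _ in range(6): manip.grab_frame('top')
b=manip.grab_frame('side')[150:270,230:390].astype(int)
d=np.abs(a-b)[:,80:140]; print(d.max(),d.mean(), np.abs(a-b).max())
to([.6,0,.2])
manip.job_done()
E
```

```text
4 0.6030092592592593 52
t 24.2667 pos [0.6474 0.0462 0.1878] z [-3.e-04 -0.e+00 -1.e+00] yaw_y 82.09 f [-0.35  0.4  -0.15] m [-0.027 -0.017 -0.02 ] w 0.5054
shift [ 0.0406 -0.0523 -0.0122]
the job is handed in; nothing more can be done
```

I tried all three screws with a light grip and handed the job in after 24.3 s of robot time. The two free screws are screwed down in their nuts, and the one that binds is in the red tray.

- **Middle nut (binds):** it turned about 0.6 rad clockwise, then stopped. The fingers slipped on it, with the wrist torque staying at or below about 0.2 N m. I turned it back about 1.7 rad, lifted it out and put it in the tray.
- **Left and right nuts (free):** both followed the gripper through about 1.4 rad with almost no torque, until the tool stopped sinking.

**Last checks**
- **Seated height:** in the side camera the heads of both free screws had dropped 12 to 15 px in the 5x crop. A 4 mm drop would give about 10 px, so both are seated to within what I can measure.
- **Reject screw:** it did not stay upright. It tipped over and leans with its head on the tray wall, but its collar is about 11 mm and 9 mm off the tray's centre, well inside.
- **At rest:** two side pictures 0.4 s apart showed no motion in the tray. Elsewhere in that crop one pixel differed by more (52 levels); I did not look into it.
- **Arm:** it stands clear of everything with the fingertips at z 0.19 m.

I have no direct reading of the force at the thread. That it stayed below 70 N is inferred from the small wrist torque and the slipping grip.

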